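Find the rattling tin of milling balls

TASK

One of the three sealed metal tins has a single milling ball loose inside; the other two are packed tight. Going from left to right as the robot sees them, lift each tin well clear of the table and shake it briskly lengthwise to and fro a few times, putting each back upright where it stood before taking the next. Then hold the one that rattles out over the teal bowl, upright and still, a hand's breadth above the rim, and finish while still holding it there, with the other two tins standing in their places and nothing else disturbed (the tin on the right need not be put back first if it is the one that rattles).

Things in the scene. Friction and masses are not known exactly. Their poses are not given: they have to be found in the camera images.
- tin_left: Leftmost (largest y) of three alike plain metal tins, 130 (x) x 54 x 56 mm high, lid sealed, 0.4 kg. Origin: centre of underside, z up. A loose 36 mm ball (0.2 kg) runs along the 120 mm cavity; when a brisk lengthwise stroke stops it knocks against an end and stays there: a moment of about 0.08 N m on the hand, changing sign with each stroke. A packed tin settles balanced in 0.25 s.
- tin_middle: Middle one of three alike plain metal tins, 130 (x) x 54 x 56 mm high, lid sealed, 0.4 kg. Origin: centre of underside, z up. A loose 36 mm ball (0.2 kg) runs along the 120 mm cavity; when a brisk lengthwise stroke stops it knocks against an end and stays there: a moment of about 0.08 N m on the hand, changing sign with each stroke. A packed tin settles balanced in 0.25 s.
- tin_right: Rightmost (smallest y) of three alike plain metal tins, 130 (x) x 54 x 56 mm high, lid sealed, 0.4 kg. Origin: centre of underside, z up. A loose 36 mm ball (0.2 kg) runs along the 120 mm cavity; when a brisk lengthwise stroke stops it knocks against an end and stays there: a moment of about 0.08 N m on the hand, changing sign with each stroke. A packed tin settles balanced in 0.25 s.
- bowl: Empty round teal bowl beyond the tins, 144 mm across the rim and 54 mm high, standing loose on the table. Origin: centre of its underside, z up.
- masking_tape: Roll of masking tape lying flat at the left, 102 mm across, 24 mm high; a bystander. Origin: centre of its underside.
- wood_rib: Flat oval wooden potter's rib lying at the right, 64 x 110 x 8 mm; a bystander. Origin: centre of its underside.
- test_tile: Small glazed test tile lying between the bowl and the rib, 40 x 62 x 10 mm; a bystander. Origin: centre of its underside.

How it is judged:
By the outcome, as a careful person would: the job done as asked, in the order asked, and still so for the second after the job is handed in, while the arm keeps its last pose, push and grip.
It also fails if it takes over 72 s, if anything falls off the work surface, if the arm or the gripper's body presses on something with over 40 N, if the wrist force passes 120 N, or if a joint passes its speed limit or range.

ROBOT

A 7-joint arm with a two-finger parallel gripper is mounted at the origin on a cart in front of the work surface, level with it; the furniture and walls round the work are solid. World frame = base frame: x ahead of the robot, y to its left, z up, the work surface at z = 0. Lengths are in m, angles in rad, forces in N, time in s.
With the tool pointing down it reaches from about 0.425 to 0.95 m from the base axis. Payload 4.7 kg.
Tool frame: the origin (TCP) lies at the very end of the fingers, on their centre line; the grasp point (between the pads) lies 19 mm behind it; z points along the fingers, y is the direction in which the jaws open and shut (so a half turn about z gives the same grasp; the last joint's range is limited). The gripper opens to 87 mm and grips with 3 to 60 N. Pads are 19 mm wide; open, the fingers measure 117 mm over their backs; the gripper's body (75 mm by 190 mm) begins 51 mm behind the grasp point.
Start: joints at [-1.334, 0.469, -0.049, 1.532, 0.024, 1.141, -0.082], TCP at [0.177, 0.651, 0.186] pointing down, gripper open.
Joint ranges: [-2.59, 2.59], [-0.33, 1.99], [-1.39, 1.29], [0.1, 2.45], [-1.04, 4.18], [0.21, 1.99], [-2.66, 2.66]. Speed limits (rad/s): [2.57, 2.57, 3.14, 3.14, 3.14, 3.14, 3.14].

INTERFACE

Orientations are given as a unit quaternion [x, y, z, w].
In Python, from workcell import manip, imaging gives the robot as it stands.
- The arm moves only by the tool apply_moves, never from a script. Its argument "deltas" is a list of rows, each a list of 4 numbers: the shift along the world's x, y, z in mm, then the turn about the world's z in degrees. In form: [[x, y, z, turn], ...]. A call has 1 to 12 rows; each row is the pose to reach, as a shift and turn from the pose measured when the call began; what a row does not reach only later rows make up. A row lasts 1/8 s, in which the tool goes at most 62.5 mm and 10.7 degrees, less where a joint would pass 70% of its speed; a pose out of reach is approached as far as the arm can. A call with a gripper value outside its range is refused whole. "fingers" is the opening, from 0 (shut) to 1 (fully open), set as the call begins (left out, the last holds). The fingers move at their own pace and stop on an object; the grip force is fixed at half the most. Time passes only in rows, so rows that repeat a pose let the fingers close. It gives the time, the measured TCP pose, the force and the opening at its end, in the units of the state.
- manip.read_state(): the state, without advancing time (a new reading comes with each control period).
- imaging.read_camera(name): name is "scene" or "top"; returns a dict with "color" (480x640x3 uint8, blue, green, red), "fx", "fy", "cx", "cy" (pixels), "xyz" and "attitude" of the camera in the world. Camera axes: x right, y down, z forward; pixel columns grow to the right and rows downward; lengths in m; the calibration is good to about 2 mm. A picture is of the moment at which its call begins. There is no depth.
- manip.close_job(): hands the job in, once; it reports no verdict.
The state is a dict: "clock": time; "qpos": joint angles; "qvel": joint speeds; "effort": joint torques, N m; "position": TCP position; "orientation": TCP orientation; "wrist_force": force on the tool from outside, world axes, zero at the start; "ft_torque": the same for the moment, N m; "grip_width": opening from 0.0 (shut) to 1.0 (fully open).
Only numpy, scipy, OpenCV 4.12 (cv2) and the standard library are available. Lean on these libraries where they do the work, as an engineer would, in place of code of your own. Each camera call takes 0.05 s, during which the arm holds its last target. There are 200 camera calls.

## Working session

There is one attempt and no reset: what is moved stays moved. The work goes in short steps, Python scripts to look and compute and a tool call to move; the robot and the scene stay as the last step left them, time stands still between calls to the robot, and variables do not carry over. Pictures are saved under pics/ and viewed, about 8 in all and at most 12, crops included, and the job is handed in when it is done.

Besides the shell and the picture viewer there is one more tool, called after ">>>" as a command line: name --pt "numbers of a row" for each row, then --argument value for the rest. apply_moves: Moves the arm, as the interface text tells. Its arguments: {"type":"object","properties":{"deltas":{"type":"array"},"fingers":{"type":"number"}},"required":["deltas"]}

```bash
mkdir -p pics
python3 - <<'E'
from workcell import manip, imaging
import cv2,numpy as np
for n in("top","scene"):
    c=imaging.read_camera(n); cv2.imwrite(f"pics/{n}0.png",c["color"])
    print(n,{k:np.round(v,4).tolist() for k,v in c.items() if k!="color"})
print(manip.read_state())
E
```

```text
top {'fx': 523.5561, 'fy': 523.5561, 'cx': 327.0908, 'cy': 240.1058, 'xyz': [0.361, 0.0304, 1.2399], 'attitude': [-0.6965, 0.7121, -0.06, 0.0652]}
scene {'fx': 583.0023, 'fy': 583.0023, 'cx': 318.2656, 'cy': 239.2966, 'xyz': [-0.3891, -0.7419, 1.0359], 'attitude': [0.8197, -0.3816, 0.1789, -0.3878]}
{'clock': 0.1, 'qpos': array([-1.33391576,  0.46938366, -0.04859825,  1.53353257,  0.02414118,
        1.14100546, -0.08232946]), 'qvel': array([ 0.00184775, -0.0024991 , -0.00033563, -0.00258394, -0.00067679,
        0.00163651, -0.0002787 ]), 'effort': array([ 1.36816921e-03, -5.09173536e+01, -8.08613305e-02, -2.36830258e+01,
       -6.15348900e-02,  3.44299281e-02,  5.39770929e-05]), 'position': array([0.17714277, 0.65073593, 0.18500677]), 'orientation': array([ 1.32490139e-01,  9.91183941e-01, -8.68376025e-04, -6.80668481e-05]), 'wrist_force': array([0.55421904, 0.66335154, 1.32707244]), 'ft_torque': array([-0.044419  ,  0.00338571, -0.00903619]), 'grip_width': 1.003206875349521}
```

View pics/top0.png

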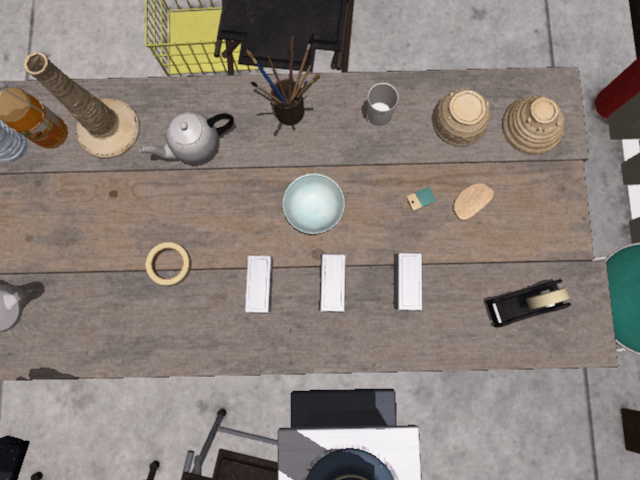

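View pics/scene0.png

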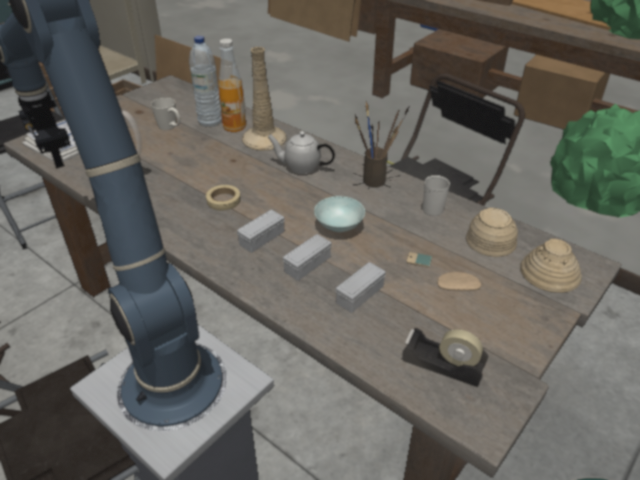

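The top view shows the tins at about (258,284), (333,283) and (409,282), and the bowl at (314,204). The tape is at (168,264), the tile at (421,199) and the rib at (473,202). The scene view agrees. Next I measure the tin tops by segmentation.

```bash
cat > h.py <<'E'
from workcell import manip, imaging
import cv2,numpy as np
from scipy.spatial.transform import Rotation as R
def w(c,uv,z):
    d=np.array([(uv[0]-c["cx"])/c["fx"],(uv[1]-c["cy"])/c["fy"],1]); d=R.from_quat(c["attitude"]).apply(d)
    return np.array(c["xyz"])+d*(z-c["xyz"][2])/d[2]
def px(c,p):
    d=R.from_quat(c["attitude"]).inv().apply(np.array(p)-c["xyz"]); return d[0]/d[2]*c["fx"]+c["cx"],d[1]/d[2]*c["fy"]+c["cy"]
def tins(c,boxes,thr=200):
    out=[]
    for u,v in boxes:
        g=c["color"].min(2)[v-40:v+40,u-30:u+30]
        m=(g>thr).astype(np.uint8); m=cv2.morphologyEx(m,cv2.MORPH_CLOSE,np.ones((5,5)))
        k=max(cv2.findContours(m,0,2)[0],key=cv2.contourArea)
        b=cv2.boxPoints(cv2.minAreaRect(k))+[u-30,v-40]
        P=np.array([w(c,q,.056)[:2] for q in b]); 
        e=P[1]-P[0],P[2]-P[1]; L=max(e,key=np.linalg.norm); S=min(e,key=np.linalg.norm)
        a=np.degrees(np.arctan2(L[1],L[0])); a=(a+90)%180-90
        out.append((P.mean(0).round(4).tolist(),round(a,1),np.linalg.norm(L).round(3),np.linalg.norm(S).round(3)))
    return out
E
python3 - <<'E'
from h import *
c=imaging.read_camera("top")
B=[(258,284),(333,283),(409,282)]
for t in(150,180,200):
  for o in tins(c,B,t): print(t,o)
for u in(284,314,344): print(w(c,(u,204),.054))
print(w(c,(314,175),.054),w(c,(314,234),.054))
print(manip.read_state()['position'], R.from_quat(manip.read_state()['orientation']).as_matrix().round(3).tolist())
im=cv2.resize(c["color"][240:325,235:435],None,fx=4,fy=4,interpolation=cv2.INTER_CUBIC);cv2.imwrite("pics/t1.png",im)
E
```

```text
150 ([0.4773, 0.197], np.float64(-2.4), np.float64(0.131), np.float64(0.054))
150 ([0.476, 0.026], np.float64(-2.2), np.float64(0.13), np.float64(0.054))
150 ([0.4745, -0.1476], np.float64(-3.0), np.float64(0.129), np.float64(0.052))
180 ([0.4776, 0.1968], np.float64(-2.3), np.float64(0.127), np.float64(0.052))
180 ([0.476, 0.0266], np.float64(-1.5), np.float64(0.125), np.float64(0.053))
180 ([0.4755, -0.1487], np.float64(-3.0), np.float64(0.127), np.float64(0.05))
200 ([0.4775, 0.1968], np.float64(-2.1), np.float64(0.127), np.float64(0.051))
200 ([0.476, 0.0264], np.float64(-2.6), np.float64(0.126), np.float64(0.051))
200 ([0.4744, -0.1487], np.float64(-3.0), np.float64(0.125), np.float64(0.05))
[0.66140581 0.13546158 0.054     ]
[0.65975135 0.0655035  0.054     ]
[ 0.6580987  -0.00437846  0.054     ]
[0.72997174 0.06431551 0.054     ] [0.58857918 0.0667076  0.054     ]
[0.17715908 0.65081972 0.18515688] [[-0.965, 0.263, -0.0], [0.263, 0.965, -0.001], [-0.0, -0.001, -1.0]]
```

View pics/t1.png

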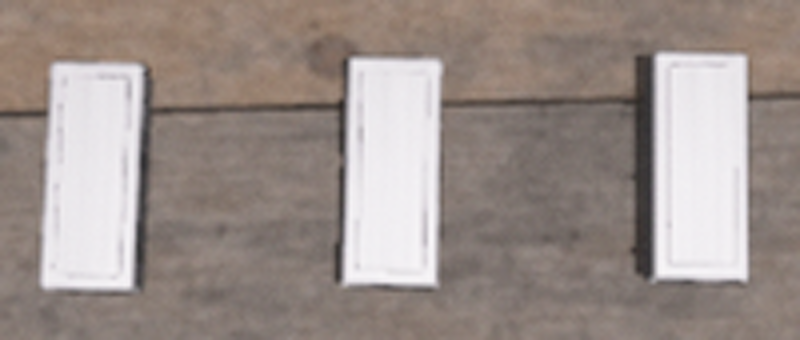

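The tins sit at (0.477, 0.197), (0.476, 0.026) and (0.475, −0.148), with yaw about −2.3 to −3°. The bowl is at (0.660, 0.066). Moving above the left tin.

>>> apply_moves --pt "15 -22 0 1" --pt "45 -68 0 2" --pt "76 -115 0 4" --pt "107 -162 0 5" --pt "138 -209 0 7" --pt "169 -256 0 8" --pt "200 -303 0 9" --pt "231 -350 0 11" --pt "262 -397 0 12" --pt "285 -431 -20 13" --pt "300 -454 -40 13" --pt "300 -454 -60 13" --fingers 1.0

```text
clock: 1.65
position: [0.4784, 0.194, 0.1245]
orientation: [0.022, 1.0, -0.001, 0.0]
wrist_force: [0.2, 0.3, 1.1]
grip_width: 1.004
```

>>> apply_moves --pt "-1 3 -10 0" --pt "-1 3 -40 0" --pt "-1 3 -70 0" --pt "-1 3 -95 0" --pt "-1 3 -108 0" --pt "-1 3 -112 0" --pt "-1 3 -113 0" --pt "-1 3 -113 0"

```text
clock: 2.65
position: [0.4781, 0.1973, 0.0123]
orientation: [0.022, 1.0, -0.001, 0.001]
wrist_force: [1.0, -0.4, 0.0]
grip_width: 1.0
```

Run:
```python
from h import *
s=manip.read_state();print(s['clock'],s['position'],s['wrist_force'],s['ft_torque'])
c=imaging.read_camera("scene");cv2.imwrite("pics/s2.png",cv2.resize(c["color"][160:320,180:400],None,fx=3.6,fy=3.6,interpolation=cv2.INTER_CUBIC))
```

```text
2.65 [0.47805502 0.197298   0.01227068] [ 0.97884758 -0.38473968  0.01885061] [-0.02539786  0.00424535 -0.02008892]
```

View pics/s2.png

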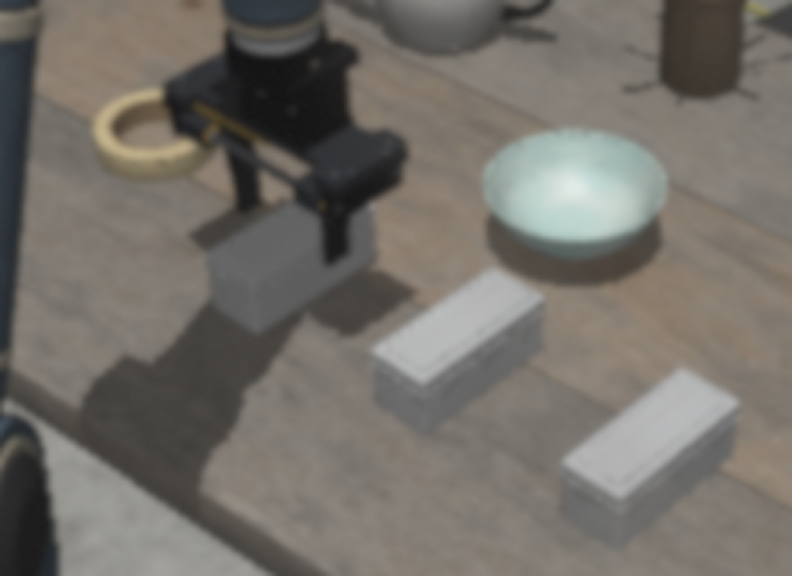

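The fingers straddle the left tin. Its near end is at crop pixel (260,330) and the near finger is at (335,250). Closing.

>>> apply_moves --pt "0 0 0 0" --pt "0 0 0 0" --pt "0 0 0 0" --pt "0 0 0 0" --pt "0 0 0 0" --pt "0 0 0 0" --fingers 0.4

```text
clock: 3.45
position: [0.478, 0.1971, 0.0123]
orientation: [0.022, 1.0, -0.001, 0.001]
wrist_force: [-0.3, 0.2, -0.1]
grip_width: 0.612
```

>>> apply_moves --pt "0 0 10 0" --pt "0 0 35 0" --pt "0 0 70 0" --pt "0 0 105 0" --pt "0 0 135 0" --pt "0 0 150 0" --pt "0 0 150 0" --pt "0 0 150 0" --pt "0 0 150 0" --fingers 0.0

```text
clock: 4.58
position: [0.4771, 0.1967, 0.1609]
orientation: [0.022, 1.0, -0.002, -0.0]
wrist_force: [0.4, 0.3, -4.3]
grip_width: 0.616
```

```bash
cat > s.py <<'E'
from workcell import manip
s=manip.read_state();print(s['clock'],s['position'].round(4),s['orientation'].round(4),s['wrist_force'].round(2),s['ft_torque'].round(3),s['grip_width'])
E
python3 s.py
```

```text
4.575 [0.4771 0.1967 0.1609] [ 2.200e-02  9.998e-01 -1.600e-03 -3.000e-04] [ 0.39  0.28 -4.33] [-0.007 -0.024 -0.023] 0.6156710059309229
```

>>> apply_moves --pt "62 -2 0 0" --pt "124 -5 0 0" --pt "124 -5 0 0" --pt "124 -5 0 0" --pt "124 -5 0 0" --pt "124 -5 0 0"

```text
clock: 5.32
position: [0.6, 0.1922, 0.1611]
orientation: [0.022, 1.0, -0.001, -0.001]
wrist_force: [-0.7, 0.4, -4.3]
grip_width: 0.617
```

```bash
python3 s.py
```

```text
5.325 [0.6    0.1922 0.1611] [ 2.150e-02  9.998e-01 -1.400e-03 -5.000e-04] [-0.71  0.41 -4.32] [0.06  0.091 0.031] 0.6167175498650229
```

>>> apply_moves --pt "-62 2 0 0" --pt "-124 5 0 0" --pt "-124 5 0 0" --pt "-124 5 0 0" --pt "-124 5 0 0" --pt "-124 5 0 0"

```text
clock: 6.08
position: [0.4772, 0.1971, 0.1613]
orientation: [0.022, 1.0, -0.001, -0.0]
wrist_force: [-0.2, 0.7, -3.3]
grip_width: 0.613
```

```bash
python3 s.py
```

```text
6.075 [0.4772 0.1971 0.1613] [ 0.022   0.9998 -0.0013 -0.    ] [-0.15  0.72 -3.34] [-0.003 -0.149  0.   ] 0.6130495362346173
```

>>> apply_moves --pt "62 -2 0 0" --pt "124 -5 0 0" --pt "124 -5 0 0" --pt "124 -5 0 0" --pt "124 -5 0 0" --pt "124 -5 0 0" --pt "124 -5 0 0"

```text
clock: 6.95
position: [0.6007, 0.1924, 0.1617]
orientation: [0.022, 1.0, -0.001, -0.0]
wrist_force: [-0.6, 0.2, -3.3]
grip_width: 0.613
```

```bash
python3 s.py
```

```text
6.95 [0.6007 0.1924 0.1617] [ 0.0217  0.9998 -0.0012 -0.    ] [-0.56  0.22 -3.32] [0.021 0.066 0.037] 0.6132549188688405
```

>>> apply_moves --pt "-62 2 0 0" --pt "-124 5 0 0" --pt "-124 5 0 0" --pt "-124 5 0 0" --pt "-124 5 0 0" --pt "-124 5 0 0" --pt "-124 5 0 0"

```text
clock: 7.82
position: [0.4774, 0.1973, 0.1616]
orientation: [0.022, 1.0, -0.001, 0.0]
wrist_force: [0.0, -0.4, -3.4]
grip_width: 0.615
```

```bash
python3 s.py
```

```text
7.825 [0.4774 0.1973 0.1616] [ 2.200e-02  9.998e-01 -1.200e-03  1.000e-04] [ 0.03 -0.4  -3.41] [ 0.007 -0.07  -0.009] 0.6150946022334048
```

>>> apply_moves --pt "62 -2 0 0" --pt "124 -5 0 0" --pt "124 -5 0 0" --pt "124 -5 0 0" --pt "124 -5 0 0" --pt "124 -5 0 0" --pt "124 -5 0 0"

```text
clock: 8.7
position: [0.6008, 0.1926, 0.162]
orientation: [0.022, 1.0, -0.001, 0.0]
wrist_force: [0.4, 0.4, -3.9]
grip_width: 0.617
```

```bash
python3 s.py
```

```text
8.7 [0.6008 0.1926 0.162 ] [ 2.170e-02  9.998e-01 -1.000e-03  1.000e-04] [ 0.43  0.41 -3.9 ] [ 0.056  0.065 -0.037] 0.6165113023579534
```

>>> apply_moves --pt "-62 2 0 0" --pt "-124 5 0 0" --pt "-124 5 0 0" --pt "-124 5 0 0" --pt "-124 5 0 0" --pt "-124 5 0 0" --pt "-124 5 0 0"

```text
clock: 9.57
position: [0.4774, 0.1974, 0.1619]
orientation: [0.022, 1.0, -0.001, 0.0]
wrist_force: [0.9, 0.2, -3.6]
grip_width: 0.613
```

```bash
python3 s.py
python3 - <<'E'
from h import *
c=imaging.read_camera("scene");cv2.imwrite("pics/s3.png",cv2.resize(c["color"][120:280,160:380],None,fx=3.6,fy=3.6,interpolation=cv2.INTER_CUBIC))
E
```

```text
9.575 [0.4774 0.1974 0.1619] [ 2.210e-02  9.998e-01 -1.100e-03  2.000e-04] [ 0.89  0.24 -3.64] [-0.013 -0.012 -0.026] 0.6134148541642414
```

View pics/s3.png

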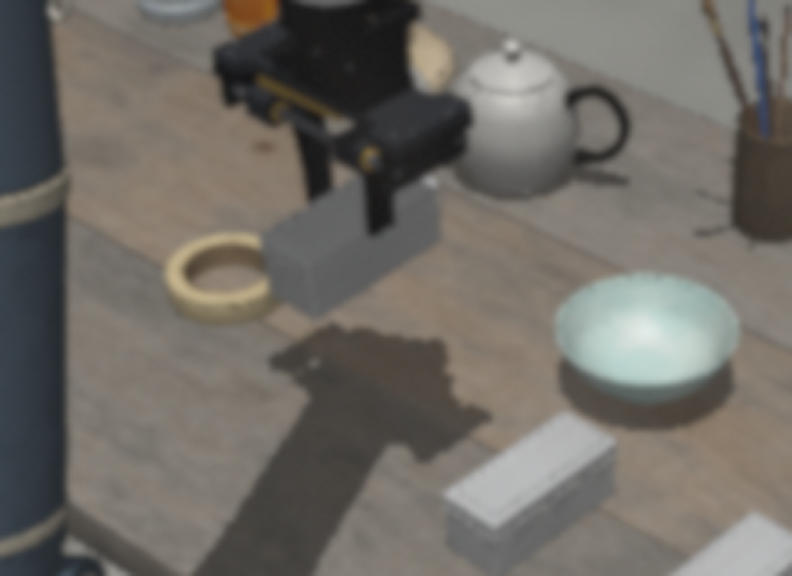

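The left tin is held level over its own shadow and did not slip. The noise is notable, so I'll average readings here.

```bash
cat > avg.py <<'E'
from workcell import manip, imaging
import numpy as np
T=[]
for i in range(8):
    T.append(manip.read_state()['ft_torque']); imaging.read_camera("top")
T=np.array(T); print(manip.read_state()['clock'],T.mean(0).round(3),T[:,1].round(3))
E
python3 avg.py
```

```text
10.025 [ 0.025 -0.077  0.011] [-0.097 -0.088 -0.083 -0.067 -0.077 -0.103 -0.047 -0.051]
```

>>> apply_moves --pt "62 -2 0 0" --pt "124 -5 0 0" --pt "124 -5 0 0" --pt "124 -5 0 0" --pt "124 -5 0 0"

```text
clock: 10.65
position: [0.5993, 0.1931, 0.162]
orientation: [0.021, 1.0, -0.001, -0.0]
wrist_force: [-0.9, 0.1, -3.7]
grip_width: 0.614
```

```bash
python3 avg.py
```

```text
11.05 [ 0.021  0.016 -0.011] [-0.     0.056  0.094 -0.011  0.034  0.027 -0.007 -0.064]
```

>>> apply_moves --pt "-62 2 0 0" --pt "-124 5 0 0" --pt "-124 5 0 0" --pt "-124 5 0 0" --pt "-124 5 0 0"

```text
clock: 11.68
position: [0.4784, 0.1977, 0.1627]
orientation: [0.022, 1.0, -0.001, 0.001]
wrist_force: [0.6, 0.2, -4.2]
grip_width: 0.617
```

```bash
python3 avg.py; python3 s.py
```

```text
12.075 [ 0.028 -0.072  0.004] [-0.051 -0.081 -0.095 -0.07  -0.123 -0.027 -0.07  -0.055]
12.075 [0.4768 0.1976 0.1621] [ 2.170e-02  9.998e-01 -1.000e-03  2.000e-04] [ 0.59 -0.47 -3.9 ] [-0.038 -0.089 -0.003] 0.6159233308444884
```

>>> apply_moves --pt "1 0 -15 0" --pt "1 0 -50 0" --pt "1 0 -90 0" --pt "1 0 -120 0" --pt "1 0 -138 0" --pt "1 0 -145 0" --pt "1 0 -148 0" --pt "1 0 -149.5 0" --pt "1 0 -149.5 0"

```text
clock: 13.2
position: [0.4788, 0.1972, 0.0135]
orientation: [0.022, 1.0, -0.001, 0.001]
wrist_force: [1.2, -3.1, 3.0]
grip_width: 0.615
```

>>> apply_moves --pt "0 0 0 0" --pt "0 0 0 0" --pt "0 0 0 0" --pt "0 0 0 0" --fingers 1.0

```text
clock: 13.7
position: [0.4788, 0.1975, 0.0135]
orientation: [0.022, 1.0, -0.001, 0.001]
wrist_force: [0.5, 0.3, -0.7]
grip_width: 0.958
```

>>> apply_moves --pt "0 0 15 0" --pt "0 0 60 0" --pt "0 0 100 0" --pt "-1 -30 110 0" --pt "-2 -80 110 0" --pt "-3 -130 110 0" --pt "-3 -162 110 0" --pt "-3 -171.5 100 0" --pt "-3 -171.5 100 0" --pt "-3 -171.5 80 0" --pt "-3 -171.5 50 0" --fingers 1.0

```text
clock: 15.08
position: [0.477, 0.0285, 0.0636]
orientation: [0.02, 1.0, -0.0, 0.002]
wrist_force: [-0.4, 0.1, -0.2]
grip_width: 1.004
```

>>> apply_moves --pt "0 0 -20 0" --pt "0 0 -40 0" --pt "0 0 -50 0" --pt "0 0 -53 0" --pt "0 0 -53 0"

```text
clock: 15.7
position: [0.4774, 0.0289, 0.0109]
orientation: [0.02, 1.0, 0.0, 0.003]
wrist_force: [0.5, -0.1, 0.9]
grip_width: 0.997
```

>>> apply_moves --pt "-1 -2.5 1 0" --pt "-1 -2.5 1 0" --pt "-1 -2.5 1 0"

```text
clock: 16.08
position: [0.4766, 0.0264, 0.0123]
orientation: [0.02, 1.0, 0.0, 0.003]
wrist_force: [0.2, -0.4, -0.0]
grip_width: 0.998
```

>>> apply_moves --pt "0 0 0 0" --pt "0 0 0 0" --pt "0 0 0 0" --pt "0 0 0 0" --pt "0 0 0 0" --pt "0 0 0 0" --fingers 0.0

```text
clock: 16.82
position: [0.4765, 0.0264, 0.0122]
orientation: [0.02, 1.0, 0.0, 0.003]
wrist_force: [0.4, 0.4, 0.3]
grip_width: 0.611
```

>>> apply_moves --pt "0 0 10 0" --pt "0 0 35 0" --pt "0 0 70 0" --pt "0 0 105 0" --pt "0 0 135 0" --pt "0 0 150 0" --pt "0 0 150 0" --pt "0 0 150 0"

```text
clock: 17.82
position: [0.4753, 0.0263, 0.1609]
orientation: [0.02, 1.0, -0.0, 0.002]
wrist_force: [0.5, -0.8, -3.5]
grip_width: 0.613
```

>>> apply_moves --pt "62 -2 0 0" --pt "124 -5 0 0" --pt "124 -5 0 0" --pt "124 -5 0 0" --pt "124 -5 0 0"

```text
clock: 18.45
position: [0.5978, 0.0213, 0.1602]
orientation: [0.02, 1.0, -0.0, 0.001]
wrist_force: [0.5, 0.1, -2.8]
grip_width: 0.618
```

```bash
python3 avg.py
```

```text
18.85 [ 0.03   0.002 -0.007] [ 0.027  0.029  0.019 -0.005  0.019 -0.011 -0.    -0.062]
```

>>> apply_moves --pt "-62 2 0 0" --pt "-124 5 0 0" --pt "-124 5 0 0" --pt "-124 5 0 0" --pt "-124 5 0 0"

```text
clock: 19.48
position: [0.4769, 0.0264, 0.1618]
orientation: [0.02, 1.0, 0.0, 0.003]
wrist_force: [0.0, -0.1, -4.3]
grip_width: 0.613
```

```bash
python3 avg.py
```

```text
19.875 [0.022 0.009 0.02 ] [ 0.018 -0.     0.029  0.018  0.028 -0.056  0.026  0.009]
```

>>> apply_moves --pt "62 -2 0 0" --pt "124 -5 0 0" --pt "124 -5 0 0" --pt "124 -5 0 0" --pt "124 -5 0 0"

```text
clock: 20.5
position: [0.5982, 0.0214, 0.161]
orientation: [0.02, 1.0, 0.0, 0.001]
wrist_force: [0.2, 0.2, -5.2]
grip_width: 0.614
```

```bash
python3 avg.py
```

```text
20.9 [0.015 0.03  0.01 ] [ 0.057 -0.002  0.085  0.039  0.017  0.062 -0.011 -0.006]
```

>>> apply_moves --pt "-62 2 0 0" --pt "-124 5 0 0" --pt "-124 5 0 0" --pt "-124 5 0 0" --pt "-124 5 0 0"

```text
clock: 21.52
position: [0.4769, 0.0264, 0.1619]
orientation: [0.02, 1.0, 0.0, 0.003]
wrist_force: [0.4, 0.3, -3.8]
grip_width: 0.615
```

```bash
python3 avg.py;python3 s.py
```

```text
21.925 [ 0.033  0.012 -0.013] [ 0.004 -0.049  0.037  0.033  0.018  0.009  0.017  0.029]
21.925 [0.4754 0.0263 0.1612] [ 1.990e-02  9.998e-01 -1.000e-04  1.800e-03] [-0.44  0.18 -4.2 ] [ 0.007  0.029 -0.   ] 0.6170425587802157
```

The middle tin stays balanced at about 0 to 0.03 N m after every stroke, so it is packed. Putting it back and going on to the right one at (0.475, −0.148).

>>> apply_moves --pt "1 0 -15 0" --pt "1 0 -50 0" --pt "1 0 -90 0" --pt "1 0 -120 0" --pt "1 0 -138 0" --pt "1 0 -144 0" --pt "1 0 -147 0" --pt "1 0 -149 0" --pt "1 0 -149 0"

```text
clock: 23.05
position: [0.4777, 0.0261, 0.0131]
orientation: [0.02, 1.0, 0.0, 0.003]
wrist_force: [1.7, -1.9, 0.8]
grip_width: 0.613
```

>>> apply_moves --pt "0 0 0 0" --pt "0 0 0 0" --pt "0 0 0 0" --pt "0 0 0 0" --fingers 1.0

```text
clock: 23.55
position: [0.4777, 0.0263, 0.0131]
orientation: [0.02, 1.0, 0.0, 0.003]
wrist_force: [-0.3, -0.2, -0.0]
grip_width: 0.959
```

>>> apply_moves --pt "0 0 15 0" --pt "0 0 60 0" --pt "0 0 100 0" --pt "0 -30 110 0" --pt "-1 -80 110 0" --pt "-1 -130 110 0" --pt "-1 -164 110 0" --pt "-1 -174.5 100 0" --pt "-1 -174.5 100 0" --pt "-1 -174.5 80 0" --pt "-1 -174.5 50 0" --pt "-1 -174.5 50 0"

```text
clock: 25.05
position: [0.475, -0.1458, 0.0615]
orientation: [0.019, 1.0, 0.001, 0.001]
wrist_force: [-0.3, -1.1, -0.1]
grip_width: 1.004
```

>>> apply_moves --pt "0 -2.5 -20 -0.5" --pt "0 -2.5 -40 -0.5" --pt "0 -2.5 -48 -0.5" --pt "0 -2.5 -49.5 -0.5" --pt "0 -2.5 -49.5 -0.5"

```text
clock: 25.68
position: [0.4757, -0.1482, 0.0127]
orientation: [0.023, 1.0, 0.001, 0.001]
wrist_force: [0.5, -0.1, -0.1]
grip_width: 1.0
```

>>> apply_moves --pt "0 0 0 0" --pt "0 0 0 0" --pt "0 0 0 0" --pt "0 0 0 0" --pt "0 0 0 0" --pt "0 0 0 0" --fingers 0.0

```text
clock: 26.42
position: [0.4757, -0.1484, 0.0128]
orientation: [0.023, 1.0, 0.001, 0.001]
wrist_force: [-0.1, -1.0, 0.0]
grip_width: 0.617
```

>>> apply_moves --pt "0 0 10 0" --pt "0 0 35 0" --pt "0 0 70 0" --pt "0 0 105 0" --pt "0 0 135 0" --pt "0 0 150 0" --pt "0 0 150 0" --pt "0 0 150 0"

```text
clock: 27.42
position: [0.4746, -0.148, 0.1615]
orientation: [0.023, 1.0, 0.001, -0.0]
wrist_force: [0.1, 0.9, -4.0]
grip_width: 0.612
```

>>> apply_moves --pt "62 -2 0 0" --pt "124 -5 0 0" --pt "124 -5 0 0" --pt "124 -5 0 0" --pt "124 -5 0 0"

```text
clock: 28.05
position: [0.597, -0.1533, 0.1608]
orientation: [0.023, 1.0, 0.001, -0.001]
wrist_force: [0.4, 0.3, -2.9]
grip_width: 0.612
```

```bash
python3 avg.py
```

```text
28.45 [ 0.033 -0.002  0.004] [-0.02  -0.029 -0.047 -0.019  0.024  0.041  0.024  0.008]
```

>>> apply_moves --pt "-62 2 0 0" --pt "-124 5 0 0" --pt "-124 5 0 0" --pt "-124 5 0 0" --pt "-124 5 0 0"

```text
clock: 29.08
position: [0.4762, -0.1481, 0.1624]
orientation: [0.022, 1.0, 0.001, 0.001]
wrist_force: [0.8, 0.5, -3.8]
grip_width: 0.619
```

```bash
python3 avg.py
```

```text
29.475 [ 0.021  0.004 -0.008] [ 0.007 -0.018 -0.044  0.035  0.016  0.    -0.01   0.047]
```

>>> apply_moves --pt "62 -2 0 0" --pt "124 -5 0 0" --pt "124 -5 0 0" --pt "124 -5 0 0" --pt "124 -5 0 0"

```text
clock: 30.1
position: [0.5974, -0.1533, 0.1617]
orientation: [0.023, 1.0, 0.001, -0.0]
wrist_force: [0.5, 0.2, -3.6]
grip_width: 0.61
```

```bash
python3 avg.py
```

```text
30.5 [0.006 0.018 0.02 ] [ 0.032  0.029 -0.017 -0.023  0.024  0.011  0.067  0.018]
```

>>> apply_moves --pt "-62 2 0 0" --pt "-124 5 0 0" --pt "-124 5 0 0" --pt "-124 5 0 0" --pt "-124 5 0 0"

```text
clock: 31.12
position: [0.4762, -0.148, 0.1625]
orientation: [0.022, 1.0, 0.001, 0.001]
wrist_force: [0.1, -0.0, -4.9]
grip_width: 0.618
```

```bash
python3 avg.py;python3 s.py
```

```text
31.525 [0.007 0.004 0.009] [-0.024 -0.044  0.052  0.019 -0.028  0.007  0.025  0.026]
31.525 [ 0.4747 -0.148   0.1618] [2.270e-02 9.997e-01 9.000e-04 1.000e-04] [ 0.59 -0.38 -4.01] [0.03  0.035 0.013] 0.6130654862378179
```

The right tin is packed as well, so the left one rattles. Putting the right tin back and fetching the left.

>>> apply_moves --pt "1 0 -15 0" --pt "1 0 -50 0" --pt "1 0 -90 0" --pt "1 0 -120 0" --pt "1 0 -138 0" --pt "1 0 -144 0" --pt "1 0 -147 0" --pt "1 0 -149.3 0" --pt "1 0 -149.3 0"

```text
clock: 32.65
position: [0.4768, -0.1481, 0.0134]
orientation: [0.023, 1.0, 0.001, 0.001]
wrist_force: [0.8, 0.6, -0.2]
grip_width: 0.617
```

>>> apply_moves --pt "0 0 0 0" --pt "0 0 0 0" --pt "0 0 0 0" --pt "0 0 0 0" --fingers 1.0

```text
clock: 33.15
position: [0.4768, -0.1481, 0.0134]
orientation: [0.023, 1.0, 0.001, 0.001]
wrist_force: [-0.4, -0.1, 0.3]
grip_width: 0.961
```

>>> apply_moves --pt "0 0 15 0" --pt "0 0 60 0" --pt "0 0 105 0" --pt "0 20 120 0" --pt "0 65 120 0" --pt "0 115 120 0" --pt "1 165 120 0" --pt "1 215 120 0" --pt "2 265 120 0" --pt "2 310 120 0" --pt "2 338 120 0" --pt "2 345 120 0"

```text
clock: 34.65
position: [0.4787, 0.1987, 0.1341]
orientation: [0.021, 1.0, 0.001, 0.002]
wrist_force: [0.2, -1.0, -0.2]
grip_width: 0.999
```

Run:
```python
from h import *
print(manip.read_state()['position'])
c=imaging.read_camera("top");cv2.imwrite("pics/t4.png",c["color"])
print(tins(c,[(333,283),(409,282)],150))
```

```text
[0.47869107 0.19868131 0.13411636]
[([0.4783, 0.0261], np.float64(-2.2), np.float64(0.13), np.float64(0.054)), ([0.4767, -0.1477], np.float64(-3.0), np.float64(0.129), np.float64(0.052))]
```

View pics/t4.png

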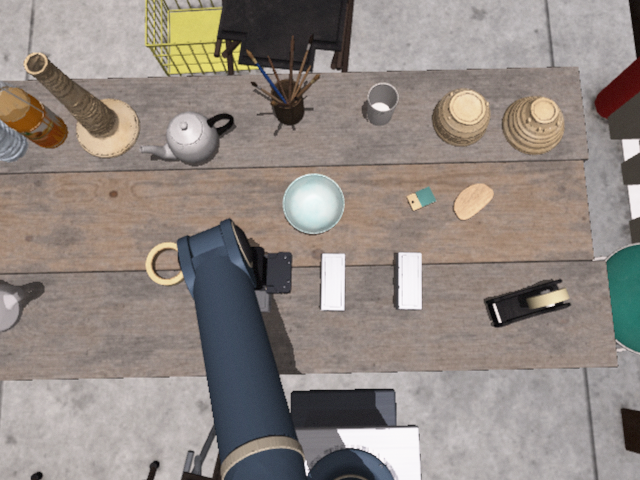

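The other two tins stand at (333,282) and (409,281), within about 2 mm of where they started, and nothing else has moved. Grasping the left tin.

>>> apply_moves --pt "0 -1.5 -15 0" --pt "0 -1.5 -50 0" --pt "0 -1.5 -85 0" --pt "0 -1.5 -110 0" --pt "0 -1.5 -118 0" --pt "0 -1.5 -121 0" --pt "0 -1.5 -121 0"

```text
clock: 35.58
position: [0.4794, 0.1964, 0.0136]
orientation: [0.022, 1.0, 0.001, 0.002]
wrist_force: [0.4, 0.2, -0.1]
grip_width: 1.001
```

>>> apply_moves --pt "0 0 0 0" --pt "0 0 0 0" --pt "0 0 0 0" --pt "0 0 0 0" --pt "0 0 0 0" --pt "0 0 0 0" --fingers 0.0

```text
clock: 36.33
position: [0.4795, 0.1968, 0.0137]
orientation: [0.022, 1.0, 0.001, 0.002]
wrist_force: [0.3, 1.0, 2.1]
grip_width: 0.611
```

>>> apply_moves --pt "0 0 10 0" --pt "0 0 35 0" --pt "0 0 70 0" --pt "0 0 105 0" --pt "0 0 135 0" --pt "0 0 150 0" --pt "0 0 150 0" --pt "0 0 150 0"

```text
clock: 37.33
position: [0.4785, 0.1963, 0.1623]
orientation: [0.022, 1.0, 0.001, 0.001]
wrist_force: [1.1, -0.6, -4.5]
grip_width: 0.614
```

>>> apply_moves --pt "62 -2 0 0" --pt "124 -5 0 0" --pt "124 -5 0 0" --pt "124 -5 0 0" --pt "124 -5 0 0"

```text
clock: 37.95
position: [0.6008, 0.1916, 0.1616]
orientation: [0.021, 1.0, 0.001, 0.0]
wrist_force: [-0.9, 0.6, -3.5]
grip_width: 0.613
```

```bash
python3 avg.py
```

```text
38.35 [ 0.019  0.104 -0.017] [0.146 0.13  0.079 0.103 0.116 0.101 0.063 0.095]
```

>>> apply_moves --pt "-62 2 0 0" --pt "-124 5 0 0" --pt "-124 5 0 0" --pt "-124 5 0 0" --pt "-124 5 0 0"

```text
clock: 38.98
position: [0.48, 0.1964, 0.1631]
orientation: [0.022, 1.0, 0.001, 0.002]
wrist_force: [-0.4, -0.3, -3.7]
grip_width: 0.613
```

```bash
python3 avg.py; python3 s.py
```

```text
39.375 [ 0.03  -0.078 -0.013] [-0.064 -0.133 -0.033 -0.112 -0.052 -0.086 -0.06  -0.082]
39.375 [0.4785 0.1963 0.1625] [2.180e-02 9.998e-01 7.000e-04 1.200e-03] [-0.06 -0.31 -3.99] [-0.008 -0.063  0.004] 0.6134211375538453
```

The re-check confirms it: +0.10 N m, then −0.08 N m. Carrying it to the bowl.

>>> apply_moves --pt "10 -7 0 0" --pt "32 -23 0 0" --pt "62 -45 0 0" --pt "95 -68 0 0" --pt "128 -92 0 0" --pt "155 -112 -2 0" --pt "172 -124 -3 0" --pt "180 -130 -3 0" --pt "182.5 -131 -3 0" --pt "182.5 -131 -3 0" --pt "182.5 -131 -3 0" --pt "182.5 -131 -3 0"

```text
clock: 40.88
position: [0.6606, 0.066, 0.1596]
orientation: [0.021, 1.0, 0.001, 0.001]
wrist_force: [0.3, 0.3, -5.1]
grip_width: 0.611
```

>>> apply_moves --pt "0 0 0 0" --pt "0 0 0 0" --pt "0 0 0 0" --pt "0 0 0 0" --pt "0 0 0 0" --pt "0 0 0 0"

```text
clock: 41.62
position: [0.6606, 0.066, 0.1596]
orientation: [0.021, 1.0, 0.001, 0.001]
wrist_force: [-0.2, -0.1, -4.6]
grip_width: 0.613
```

```bash
python3 s.py
python3 - <<'E'
from h import *
a=imaging.read_camera("scene")["color"];c=imaging.read_camera("top")
print(tins(c,[(409,282)],150))
cv2.imwrite("pics/f5.png",np.hstack([cv2.resize(a[100:340,160:480],(400,300)),cv2.resize(c["color"][140:320,220:460],(400,300))]))
E
```

```text
41.625 [0.6606 0.066  0.1596] [0.0214 0.9998 0.001  0.0011] [-0.19 -0.11 -4.62] [ 0.01  -0.127 -0.03 ] 0.6125173245440764
[([0.4767, -0.1477], np.float64(-3.0), np.float64(0.129), np.float64(0.052))]
```

View pics/f5.png

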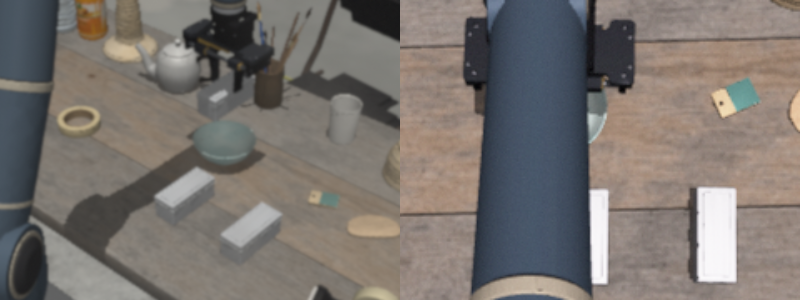

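The tin is held level above the bowl at left-panel pixel (225,95), with the bowl at (225,145). The other two tins are standing and the bystanders look undisturbed. Handing in.

```bash
python3 -c "
from workcell import manip
print(manip.close_job())"
```

```text
the job is handed in; nothing more can be done
None
```

I lifted each tin about 150 mm and shook it lengthwise, left, middle, then right, putting each back before taking the next. The **left tin** is the one that rattles. I handed the job in at about 42 s with it held level and still, centred over the teal bowl with its underside about 92 mm above the rim.

- **Left tin:** The moment on the hand changed sign with every stroke. One averaged forward stroke in the first round was weak (+0.02 against −0.07 N m), so I shook it again after picking it up the second time. That gave a clear +0.10, then −0.08 N m.
- **Middle and right tins:** Both stayed balanced, between 0 and 0.03 N m after every stroke, so they are packed.
- **Last checks:** Before the final carry, the middle and right tins measured within about 2 mm of where they started. The last pictures show both still standing, and the bowl and bystanders looked undisturbed. The arm hid most of the middle tin from the top camera then, so only the right tin was re-measured.

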